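# Power up the board tester and start a test

## Robot

A 6-joint arm with a two-finger parallel gripper is mounted at the origin on the work surface. World frame = base frame: x ahead of the robot, y to its left, z up, the work surface at z = 0. Lengths are in m, angles in rad, forces in N, time in s.
With the tool pointing down it reaches from about 0.375 to 0.9 m from the base axis. Payload 3.1 kg.
Tool frame: the origin (TCP) lies between the finger pads; the fingertips stand 17 mm ahead of it and the grasp point (between the pads) lies 2 mm behind it; z points along the fingers, y is the line along which they close (so a half turn about z gives the same grasp; the last joint's range is limited). The gripper opens to 85 mm and grips with 20 to 120 N. Pads are 22 mm wide; open, the fingers measure 114 mm over their backs; the gripper's body (76 mm by 85 mm) begins 54 mm behind the grasp point. The pads swing forward as they close: fully open they stand 13 mm farther back than shut.
Start: joints at [-1.288, 0.527, 1.433, -0, 1.181, -0.178], TCP at [0.278, -0.559, 0.248] pointing down, gripper open.
Joint ranges: [-3.08, 3.08], [-0.75, 2.2], [0.22, 2.44], [-1.43, 4.57], [0, 2.65], [-2.85, 2.85]. Speed limits (rad/s): [2.79, 2.79, 3.14, 3.14, 3.14, 3.14].

## Interface

Orientations are given as a unit quaternion [x, y, z, w].
In Python, from station import sense, vision, order gives the robot as it stands.
- The arm moves only by the shell command python3 -m crank 'ROWS' [OPENING] [FORCE]. ROWS is JSON, a list of rows, each an object with "dp": the shift along the world's x, y, z in units of 30 mm (1.0 is 30 mm), a list of three; "angular": the turn, a rotation vector about the world's x, y, z in degrees, a list of three. In form: [{"dp": [dx, dy, dz], "angular": [ax, ay, az]}, ...]. A call has 1 to 20 rows; each row shifts and turns the commanded pose from where the row before left it; what a row does not reach is not made up. A row lasts 1/10 s, in which the tool goes at most 50 mm and 8.59 degrees, less where a joint would pass 70% of its speed; a pose out of reach is approached as far as the arm can. A call is refused whole if a number of a shift passes 1 or a number of a turn 8.59, either way. A call with a gripper value outside its range is refused whole. OPENING is the closure, from 0 (fully open) to 1 (shut), set as the call begins (- or left out, the last holds). The fingers move at their own pace and stop on an object; FORCE is the grip in N (left out, the last holds). Time passes only in rows, so rows that do not move let the fingers close. It gives the time, the measured TCP pose, the force, the opening and the grip force at its end, in the units of the state.
- sense(): the state, without advancing time (a new reading comes with each control period).
- vision.snapshot(name): name is "scene" or "side" or "wrist"; returns a dict with "image" (480x640x3 uint8, blue, green, red), "range_z" (480x640 float32, m along the optical axis (not along the pixel's ray), 0 where there is no reading), "mtx" (3x3 intrinsics, pixels), "dist" ([k1, k2, p1, p2, k3] as OpenCV has them; the pictures are not rectified), "pose" (4x4, takes a point from camera to world coordinates); the wrist camera has in their place "mount" (4x4, takes a point from camera to tool coordinates, whose origin is the TCP and whose axes are the flange's). Camera axes: x right, y down, z forward; pixel columns grow to the right and rows downward; lengths in m; the calibration is good to about 2 mm. A picture is of the moment at which its call begins: read the wrist's pose just before it.
- order.sign_off(): hands the job in; it is judged then, once.
The state is a dict: "t": time; "q": joint angles; "qd": joint speeds; "tau": joint torques, N m; "tcp_pos": TCP position; "tool_rot": TCP orientation; "force": force on the tool from outside, world axes, zero at the start; "ft_torque": the same for the moment, N m; "finger_gap": opening from 0.0 (shut) to 1.0 (fully open); "gripper_force": force on a finger pad.
Only numpy, scipy, OpenCV 4.12 (cv2) and the standard library are available. Lean on these libraries where they do the work, as an engineer would, in place of code of your own. Each camera call takes 0.05 s, during which the arm holds its last target. There are 200 camera calls.

## Task

A circuit board lies ready in the bench tester: first switch it on by pressing the far half of the black power rocker while the lid is still open, then push the lid down until it is fully home, then press the green start button all the way in and let it come back out. It is all pressing with the fingertips: do not press the red stop or the blue reset button, do not pull the lid further up, and leave the board in its nest and the spool, pedal and screwdriver where they are, nothing picked up. Finish with the tester on, the lid shut and the hand clear.

Things in the scene. Friction and masses are not known exactly. Their poses are not given: they have to be found in the camera images.
- fixture: The bench board tester, a fixed grey case 330 mm deep (x) and 320 mm wide (y), 85 mm high behind the panel, with the nest and lid on top; origin at the centre of its underside on the bench, x axis away from the operator (from the control panel to the lid hinge), y to the operator's left, z up. Its turn about the vertical varies by up to 0.3 rad.
- panel_mid (a point): Middle of the surface of the control panel, the aluminium strip (94 mm deep, 320 mm wide) along the tester's near edge, sloping 12 degrees down to the operator, 65 mm high at the middle. The rocker is at its left end (y +115 mm), the three round buttons, in any order, at y +35, -30 and -95 mm. Axes as the fixture's.
- power_rocker (a joint): Black power rocker, 44 mm long along the fixture's x and 24 mm wide, pivoting about its middle. 0 rad = off (far half raised, near half flush with the bezel), 0.34 rad = fully on (far half pressed down). It has no spring and stays where it is left; about 2.5 N at 14 mm from the pivot moves it.
- rocker_far (a point): Point on the top face of the rocker's far half (the half with a white stroke, the one to press), 14 mm beyond the pivot; moves with the rocker and comes down about 5 mm as it goes on.
- lid (a joint): Angle of the hinged lid: 0 rad = fully home, larger = more open (starts between 0.5 and 0.85). The hinge at its far edge is stiff: the lid stays at whatever angle it is left and needs about 3 N downwards at the front rail to move; it stops by itself at 0.
- lid_rail (a point): Middle of the flat top of the black rail along the lid's front edge (30 mm deep, 200 mm wide, 18 mm thick), the place to push. It lies 195 mm from the hinge line and, with the lid square to it, 10 mm above; moves with the lid. 124 mm above the bench when the lid is home, up to about 270 mm when open.
- lid_hinge (a point): Middle of the lid's hinge line, 114 mm above the bench, which runs along the fixture's y, at x +140 mm in the fixture's frame.
- start_button (a joint): Travel of the green start button: 0 m = out, 0.006 m = fully in; spring return, fully in takes about 5 N.
- start_top (a point): Centre of the top of the green start button's cap (30 mm across, standing 14 mm off the panel, 9 mm proud of its steel bezel); z axis points out of the panel.
- stop_button (a joint): Travel of the red stop button in m (0 = out, 0.006 = fully in, spring return). Not to be pressed.
- stop_top (a point): Centre of the top of the red mushroom head of the stop button, 40 mm across, 23 mm off the panel.
- reset_button (a joint): Travel of the blue reset button in m (0 = out, 0.006 = fully in, spring return). Not to be pressed.
- reset_top (a point): Centre of the top of the blue reset button's cap, 30 mm across, 14 mm off the panel.
- board: The brown circuit board under test, 100 x 70 mm, loose in the white nest under the lid; origin at the centre of its underside, 89 mm above the bench. Its parts stand 12 mm high and stay clear of the shut lid.
- spool: Orange solder spool standing to the right of the tester, 54 mm across, 50 mm high; origin at the centre of its underside.
- pedal: Blue-green die-cast pedal box to the left of the tester, 112 x 60 x 31 mm with two knobs and a foot switch up to 43 mm; origin at the centre of its underside.
- screwdriver: Yellow-handled screwdriver, 160 mm long, lying in front of the tester; origin near its middle, on the bench.
There are look-alikes about, which are no part of the job. Several things have the shape of the screwdriver; the one meant has the colours described above.

How it is judged:
By the outcome, as a careful person would: the job done as asked, in the order asked, and still so for the second after the job is handed in, with the robot touching nothing.
It also fails if it takes over 56 s, if anything falls off the work surface, if the arm or the gripper's body presses on something with over 40 N, if the wrist force passes 120 N, or if a joint passes its speed limit or range.

## Working session

There is one attempt and no reset: what is moved stays moved. The work goes in short steps, Python scripts to look and compute and a shell command to move; the robot and the scene stay as the last step left them, time stands still between calls to the robot, and variables do not carry over. Pictures are saved under pics/ and viewed, at most 10 in all, crops included, and the job is handed in when it is done.

```bash
ls; mkdir -p pics
cat > h.py <<'E'
import numpy as np, cv2
from station import sense, vision, order
def snap(n):
    s=sense(); d=vision.snapshot(n); 
    if 'pose' not in d or d.get('pose') is None:
        from scipy.spatial.transform import Rotation as R
        T=np.eye(4); T[:3,:3]=R.from_quat(s['tool_rot']).as_matrix(); T[:3,3]=s['tcp_pos']; d['pose']=T@d['mount']
    return d
def pt(d,u,v,r=2):
    z=d['range_z'][int(v)-r:int(v)+r+1,int(u)-r:int(u)+r+1]; z=np.median(z[z>0])
    n=cv2.undistortPoints(np.array([[[u,v]]],float),d['mtx'],d['dist'])[0,0]
    return (d['pose']@np.array([n[0]*z,n[1]*z,z,1]))[:3]
def ray_plane(d,u,v,h):
    n=cv2.undistortPoints(np.array([[[u,v]]],float),np.array(d['mtx']),np.array(d['dist']))[0,0]
    P=np.array(d['pose']); r=P[:3,:3]@np.array([n[0],n[1],1]); o=P[:3,3]
    return o+r*(h-o[2])/r[2]
E
python3 - <<'E'
from h import *
import pickle
s=sense(); print(s)
for n in ['scene','side']:
    d=snap(n); pickle.dump(d,open(n+'.pkl','wb')); cv2.imwrite(f'pics/{n}0.png',d['image']); print(n,np.round(d['pose'],3).tolist())
E
```

```text
pics
{'t': 0.0, 'q': array([-1.28750237e+00,  5.28466842e-01,  1.43387345e+00,  2.62077838e-06,
        1.18142338e+00, -1.78492331e-01]), 'qd': array([-0.00128494, -0.00029218,  0.00103953,  0.00026038,  0.00022789,
        0.00238442]), 'tau': array([-1.86655205e-03, -4.42355418e+01, -1.78029746e+01, -3.76410862e-04,
        8.36359133e-03,  8.39767722e-06]), 'tcp_pos': array([ 0.27830822, -0.55886612,  0.24734235]), 'tool_rot': array([ 9.73461931e-01,  2.28846437e-01, -5.56454431e-05, -1.08408278e-03]), 'force': array([ 0.40137746,  0.30580132, -0.04175341]), 'ft_torque': array([ 0.00925985, -0.07219173,  0.00844812]), 'gripper_force': 0.0, 'finger_gap': 0.9974239883291987}
scene [[0.973, 0.2, -0.119, 0.716], [0.233, -0.826, 0.513, -0.631], [0.004, -0.527, -0.85, 1.214], [0.0, 0.0, 0.0, 1.0]]
side [[-0.862, -0.322, 0.391, 0.182], [-0.507, 0.557, -0.658, 0.72], [-0.006, -0.766, -0.643, 0.765], [0.0, 0.0, 0.0, 1.0]]
```

View pics/scene0.png

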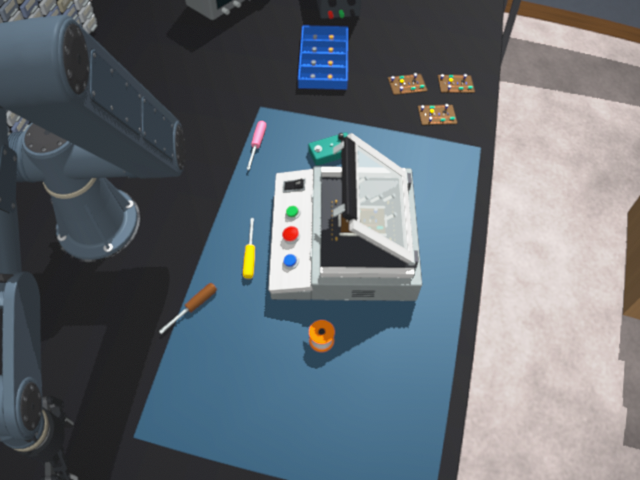

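View pics/side0.png

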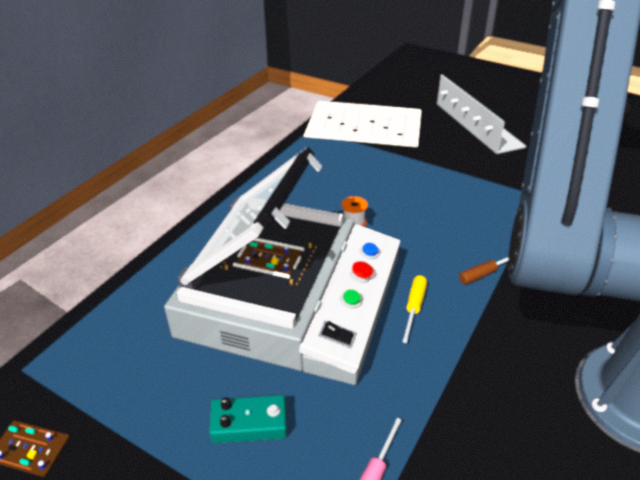

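The scene view shows the tester with the rocker at (293,185), green (292,212), red (290,233) and blue (290,261). The lid rail runs from about (345,138) to (350,228). The yellow screwdriver is at (250,250), the spool at (321,336) and the pedal at (325,150). The side view agrees, with green at (352,297), red (362,270), blue (371,249) and the rocker at (338,333). The brown and pink screwdrivers and the loose boards are look-alikes and play no part in the job.

```bash
cat > meas.py <<'E'
from h import *
import pickle
def blob(im,lo,hi,box):
    hsv=cv2.cvtColor(im,cv2.COLOR_BGR2HSV); m=cv2.inRange(hsv,lo,hi)
    k=np.zeros_like(m); x0,y0,x1,y1=box; k[y0:y1,x0:x1]=255; m&=k
    n,l,st,c=cv2.connectedComponentsWithStats(m); i=1+np.argmax(st[1:,4]); return c[i],st[i,4]
C={'green':((45,100,50),(85,255,255)),'red':((0,150,80),(6,255,255)),'blue':((105,150,100),(125,255,255)),'black':((0,0,0),(180,255,70))}
B={'scene':{'green':(280,203,304,220),'red':(280,224,302,244),'blue':(281,252,300,270),'black':(281,177,307,193)},
   'side':{'green':(338,286,366,308),'red':(348,258,378,283),'blue':(360,241,383,258),'black':(318,318,358,350)}}
if __name__=='__main__':
    D={n:pickle.load(open(n+'.pkl','rb')) for n in B}
    for k in C:
        for n in B:
            c,a=blob(D[n]['image'],*C[k],B[n][k]); print(k,n,c.round(1),a,'depth',pt(D[n],*c).round(4),'plane',ray_plane(D[n],*c,{'green':.077,'red':.085,'blue':.077,'black':.067}[k]).round(4))
    d=D['scene']
    for u,v in [(345,140),(349,180),(348,225)]: print('rail',pt(d,u,v).round(4))
    for u,v in [(277,185),(275,270),(306,200),(302,270)]: print('panel',pt(d,u,v).round(4))
E
python3 meas.py
python3 - <<'E'
import cv2,numpy as np
a=cv2.imread('pics/scene0.png')[120:310,235:430]; cv2.imwrite('pics/crop1.png',cv2.resize(a,None,fx=3,fy=3,interpolation=cv2.INTER_CUBIC))
E
```

```text
green scene [291.6 210.9] 100 depth [0.4849 0.0996 0.077 ] plane [0.4849 0.0997 0.077 ]
green side [351.5 296.8] 203 depth [0.4819 0.1061 0.076 ] plane [0.4814 0.107  0.077 ]
red scene [290.  233.4] 170 depth [0.4987 0.0346 0.0856] plane [0.4986 0.0349 0.085 ]
red side [362.3 269.4] 255 depth [0.4934 0.0448 0.0841] plane [0.493  0.0457 0.085 ]
blue scene [289.5 260. ] 105 depth [ 0.5135 -0.0272  0.0774] plane [ 0.5134 -0.027   0.077 ]
blue side [369.9 248.7] 140 depth [ 0.5107 -0.0206  0.0757] plane [ 0.5101 -0.0192  0.077 ]
black scene [293.4 185.1] 117 depth [0.4686 0.1775 0.0701] plane [0.4679 0.1796 0.067 ]
black side [337.5 333.3] 327 depth [0.4662 0.1824 0.0687] plane [0.4669 0.1811 0.067 ]
rail [0.5859 0.1803 0.2636]
rail [0.6156 0.0789 0.2638]
rail [0.6211 0.0827 0.0925]
panel [0.4264 0.1792 0.0546]
panel [ 0.4852 -0.0486  0.0571]
panel [0.5086 0.1418 0.0706]
panel [ 0.5452 -0.0408  0.0693]
```

View pics/crop1.png

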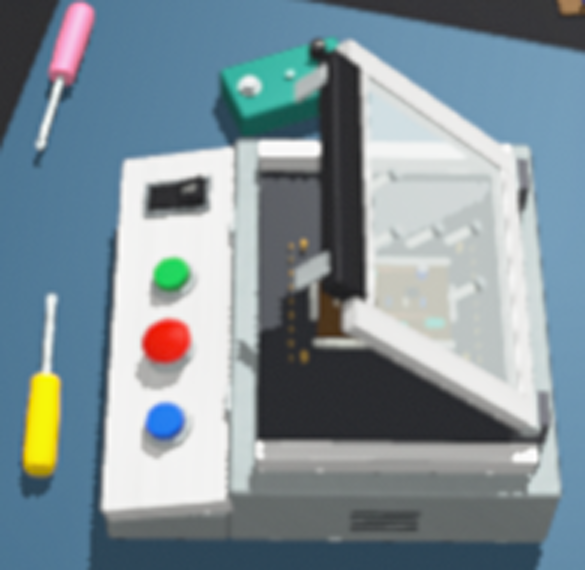

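The job's green button sits at (291,211) in the scene view, next to the rocker, with red at (290,233) and blue at (290,260); its colour matches the description. The crop confirms the white stroke on the rocker's far half. The tester is turned about +0.222 rad. I'm closing the fingers and moving over.

```bash
python3 -m crank '[{"dp":[1,0.8,0],"angular":[0,0,-0.7]},{"dp":[1,1,0],"angular":[0,0,-0.7]},{"dp":[1,1,0],"angular":[0,0,-0.7]},{"dp":[1,1,0],"angular":[0,0,-0.7]},{"dp":[1,1,0],"angular":[0,0,-0.7]},{"dp":[1,1,0],"angular":[0,0,-0.7]},{"dp":[0,1,0],"angular":[0,0,-0.7]},{"dp":[0,1,0],"angular":[0,0,-0.7]},{"dp":[0,1,0],"angular":[0,0,-0.7]},{"dp":[0,1,0],"angular":[0,0,-0.7]},{"dp":[0,1,0],"angular":[0,0,-0.7]},{"dp":[0,1,0],"angular":[0,0,-0.7]},{"dp":[0,1,0],"angular":[0,0,-0.7]},{"dp":[0,1,0],"angular":[0,0,-0.7]},{"dp":[0,1,0],"angular":[0,0,-0.7]},{"dp":[0,1,0],"angular":[0,0,-0.7]},{"dp":[0,1,0],"angular":[0,0,-0.7]},{"dp":[0,1,0],"angular":[0,0,-0.7]},{"dp":[0,1,0],"angular":[0,0,-0.7]},{"dp":[0,1,0],"angular":[0,0,-0.7]}]' 1 40
cat > go.py <<'E'
# print the remaining shift (units of 30mm) and turn (deg) to a tip target: args x y z tilt(deg)  standoff(mm)
import sys; from h import *
from scipy.spatial.transform import Rotation as R
YAW=0.222
def main(x,y,z,tilt,off):
    s=sense(); ux=np.array([np.cos(YAW),np.sin(YAW),0]); uy=np.array([-np.sin(YAW),np.cos(YAW),0])
    t=np.radians(tilt); tz=np.sin(t)*ux-np.cos(t)*np.array([0,0,1]); ty=-uy; tx=np.cross(ty,tz)
    G=R.from_matrix(np.c_[tx,ty,tz]); rv=np.degrees((G*R.from_quat(s['tool_rot']).inv()).as_rotvec())
    p=np.array([x,y,z])-tz*(.017+off/1000)
    print('t',s['t'],'tcp',np.round(s['tcp_pos'],4),'F',np.round(s['force'],1),'units',np.round((p-s['tcp_pos'])/.03,2),'turn',rv.round(1),'gap',round(s['finger_gap'],2),'tz units/mm',np.round(tz/30,4))
if __name__=='__main__': main(*map(float,sys.argv[1:]))
E
python3 go.py .482 .1845 .076 12 60
```

```text
t: 2.1
tcp_pos: [0.4581, 0.0357, 0.2481]
tool_rot: [0.994, 0.108, -0.0, -0.0]
force: [0.5, 0.4, -0.5]
finger_gap: -0.0
gripper_force: 0.0
t 2.1 tcp [0.4581 0.0357 0.2481] F [ 0.5  0.4 -0.5] units [ 0.28  4.84 -3.23] turn [  2.6 -11.7   0.3] gap -0.0 tz units/mm [ 0.0068  0.0015 -0.0326]
```

```bash
python3 -m crank '[{"dp":[0,0.8,0],"angular":[0.5,-2,0]},{"dp":[0,0.8,0],"angular":[0.5,-2,0]},{"dp":[0,0.8,-0.5],"angular":[0.4,-2,0.1]},{"dp":[0.1,0.8,-0.5],"angular":[0.4,-2,0.1]},{"dp":[0.1,0.8,-0.6],"angular":[0.4,-2,0.1]},{"dp":[0.1,0.8,-0.6],"angular":[0.4,-1.7,0]},{"dp":[0,0,0],"angular":[0,0,0]},{"dp":[0,0,0],"angular":[0,0,0]}]'
python3 go.py .482 .1845 .076 12 30
python3 - <<'E'
from h import *
import pickle
d=snap('wrist'); pickle.dump(d,open('w1.pkl','wb')); cv2.imwrite('pics/w1.png',d['image'])
E
```

```text
t: 2.9
tcp_pos: [0.4671, 0.1786, 0.182]
tool_rot: [0.988, 0.111, 0.103, -0.011]
force: [-0.4, -0.7, 0.4]
finger_gap: 0.007
gripper_force: 0.0
t 2.9 tcp [0.4671 0.1786 0.182 ] F [-0.4 -0.7  0.4] units [ 0.18  0.12 -2.  ] turn [ 0.  -0.1 -0.1] gap 0.01 tz units/mm [ 0.0068  0.0015 -0.0326]
```

View pics/w1.png

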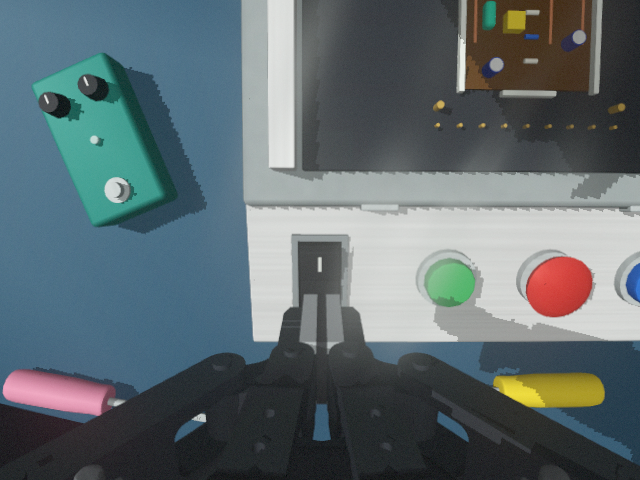

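The wrist view shows the rocker with its white stroke at (319,264) and its bezel spanning u 293–349. Green is at (450,283), red at (559,287), and the closed fingertips are at (321,297).

Run:
```python
from meas import *
d=pickle.load(open('w1.pkl','rb'))
c,a=blob(d['image'],*C['green'],(420,250,485,315)); print('green',c,pt(d,*c).round(4))
c,a=blob(d['image'],(0,150,80),(10,255,255),(515,245,600,325)); print('red',c,pt(d,*c).round(4))
for p in [(319,264),(319,246),(335,264),(305,264),(319,285),(321,215),(370,220),(380,300),(321,238)]: print(p,pt(d,*p,r=1).round(4))
u,v=(350,225)
print('bezel far corners',pt(d,296,238,1).round(4),pt(d,346,238,1).round(4))
```

```text
green [457.82382892 285.86456212] [0.4845 0.0983 0.0773]
red [558.88072168 286.35081858] [0.4985 0.0432 0.0864]
(319, 264) [0.4787 0.1833 0.0769]
(319, 246) [0.4891 0.1857 0.0748]
(335, 264) [0.4807 0.1739 0.0759]
(305, 264) [0.4767 0.1915 0.0765]
(319, 285) [0.4647 0.1801 0.0693]
(321, 215) [0.5075 0.1887 0.0719]
(370, 220) [0.5112 0.1589 0.0712]
(380, 300) [0.4621 0.139  0.0603]
(321, 238) [0.4938 0.1856 0.0717]
bezel far corners [0.4905 0.2004 0.0726] [0.4973 0.1707 0.0722]
```

```bash
python3 -m crank '[{"dp":[0.1,0.1,-0.5],"angular":[0,0,0]},{"dp":[0,0,-0.5],"angular":[0,0,0]},{"dp":[0,0,-0.5],"angular":[0,0,0]},{"dp":[0,0,-0.5],"angular":[0,0,0]},{"dp":[0.07,0.02,-0.35],"angular":[0,0,0]},{"dp":[0.07,0.02,-0.35],"angular":[0,0,0]},{"dp":[0,0,0],"angular":[0,0,0]},{"dp":[0,0,0],"angular":[0,0,0]}]'
python3 go.py .4795 .184 .076 12 0
```

```text
t: 3.75
tcp_pos: [0.4751, 0.1825, 0.1015]
tool_rot: [0.988, 0.11, 0.104, -0.011]
force: [-0.0, 0.6, -1.1]
finger_gap: -0.001
gripper_force: 0.0
t 3.75 tcp [0.4751 0.1825 0.1015] F [-0.   0.6 -1.1] units [ 0.03  0.02 -0.29] turn [ 0.  0. -0.] gap -0.0 tz units/mm [ 0.0068  0.0015 -0.0326]
```

Fingertips are about 9 mm above the rocker's far half. I'm pressing slowly, about 14 mm of travel at first.

```bash
python3 -m crank '[{"dp":[0.01,0.01,-0.1],"angular":[0,0,0]},{"dp":[0.01,0.01,-0.1],"angular":[0,0,0]},{"dp":[0.01,0,-0.1],"angular":[0,0,0]},{"dp":[0.01,0,-0.05],"angular":[0,0,0]},{"dp":[0.01,0,-0.05],"angular":[0,0,0]},{"dp":[0,0,0],"angular":[0,0,0]},{"dp":[0,0,0],"angular":[0,0,0]}]'
python3 -m crank '[{"dp":[0.01,0,-0.03],"angular":[0,0,0]},{"dp":[0.01,0,-0.03],"angular":[0,0,0]},{"dp":[0,0,0],"angular":[0,0,0]}]'
```

```text
t: 4.45
tcp_pos: [0.4766, 0.1834, 0.0898]
tool_rot: [0.988, 0.111, 0.104, -0.012]
force: [-0.7, 1.3, 6.3]
finger_gap: -0.005
gripper_force: 3.1
t: 4.75
tcp_pos: [0.4766, 0.1834, 0.0897]
tool_rot: [0.988, 0.111, 0.105, -0.012]
force: [-5.0, -2.1, 22.5]
finger_gap: 0.002
gripper_force: 11.8
```

```bash
python3 -m crank '[{"dp":[0,0,0.3],"angular":[0,0,0]},{"dp":[-0.1,0,0.6],"angular":[0,0,0]},{"dp":[-0.1,0,0.8],"angular":[0,0,0]},{"dp":[-0.1,0,0.8],"angular":[0,0,0]},{"dp":[0,0,0.5],"angular":[0,0,0]},{"dp":[0,0,0],"angular":[0,0,0]},{"dp":[0,0,0],"angular":[0,0,0]}]'
python3 - <<'E'
from meas import *
d=snap('wrist'); pickle.dump(d,open('w2.pkl','wb'))
o=pickle.load(open('w1.pkl','rb'))
a=[cv2.resize(x['image'][200:320,240:400],None,fx=3,fy=3,interpolation=cv2.INTER_CUBIC) for x in (o,d)]
cv2.imwrite('pics/w2.png',np.vstack(a)[:600*2])
for p in [(319,264),(319,246),(335,264),(305,264),(319,285),(321,238)]:
    print(p,pt(d,*p,r=1).round(4))
E
python3 go.py .4795 .184 .076 12 0
```

```text
t: 5.45
tcp_pos: [0.4671, 0.1832, 0.1771]
tool_rot: [0.988, 0.111, 0.103, -0.011]
force: [-0.5, -0.7, -0.4]
finger_gap: -0.001
gripper_force: 0.0
(319, 264) [0.4787 0.188  0.0719]
(319, 246) [0.4894 0.1904 0.0724]
(335, 264) [0.4809 0.1786 0.0718]
(305, 264) [0.4761 0.1962 0.0668]
(319, 285) [0.4658 0.185  0.0699]
(321, 238) [0.4943 0.1903 0.0716]
t 5.5 tcp [0.4669 0.1831 0.1766] F [ 0.3  0.8 -0.6] units [ 0.31  0.   -2.8 ] turn [ 0.  -0.2 -0. ] gap 0.0 tz units/mm [ 0.0068  0.0015 -0.0326]
```

```bash
python3 -c "
import cv2;a=cv2.imread('pics/w2.png');print(a.shape);cv2.imwrite('pics/w2b.png',cv2.resize(a,None,fx=.8,fy=.8))"
```

```text
(720, 480, 3)
```

View pics/w2b.png

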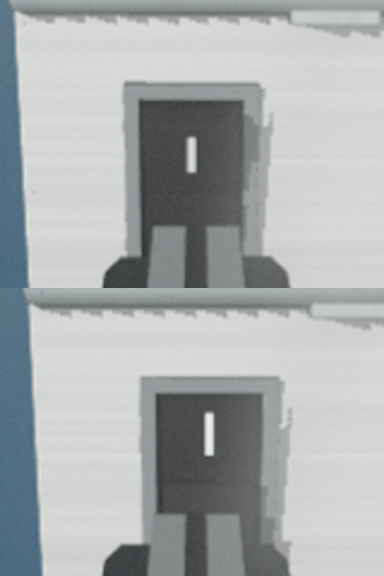

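The far half has come down (bottom crop: longer stroke, crease visible, no shadow step). I'm checking the slope to be sure it is fully on.

Run:
```python
from meas import *
ux=np.array([np.cos(.222),np.sin(.222),0]);uy=np.array([-np.sin(.222),np.cos(.222),0])
for f,col in (('w1.pkl',(310,330)),('w2.pkl',(318,336))):
    d=pickle.load(open(f,'rb')); P=[]
    for v in range(236,296,4):
        q=np.mean([pt(d,u,v,1) for u in range(*col,4)],0); P.append((q@ux,q@uy,q[2]))
    P=np.array(P)*1000
    # panel plane height there
    A=np.array([pt(d,u,v,1) for u in range(375,412,6) for v in list(range(225,250,5))+list(range(300,330,5))])*1000
    c=np.linalg.lstsq(np.c_[A@ux,A@uy,np.ones(len(A))],A[:,2],rcond=None)[0]
    print(f,c.round(3)); print(np.c_[P[:,0],P[:,1],P[:,2]-(P[:,:2]@c[:2]+c[2])].round(1).tolist())
```

```text
w1.pkl [ 2.1900e-01 -3.0000e-03 -4.5064e+01]
[[523.8, 74.1, 2.7], [521.3, 74.1, 2.9], [518.6, 74.1, 1.1], [517.0, 74.0, 9.6], [514.9, 74.0, 12.6], [512.5, 74.0, 12.8], [509.9, 74.0, 12.0], [507.2, 74.0, 10.8], [504.5, 74.0, 9.8], [501.8, 74.0, 8.9], [499.0, 74.0, 7.7], [496.1, 74.1, 6.1], [493.5, 74.0, 6.5], [490.9, 74.0, 6.6], [488.2, 74.0, 6.6]]
w2.pkl [ 2.1700e-01 -3.0000e-03 -4.4002e+01]
[[525.2, 73.8, 0.6], [522.9, 73.8, 3.1], [520.5, 73.8, 3.2], [518.3, 73.8, 6.0], [515.8, 73.8, 5.8], [513.4, 73.7, 5.9], [510.9, 73.7, 6.1], [508.4, 73.7, 6.2], [505.9, 73.7, 6.0], [503.4, 73.7, 6.1], [500.8, 73.7, 5.9], [498.2, 73.7, 5.7], [495.8, 73.7, 6.7], [493.4, 73.6, 7.5], [491.0, 73.6, 8.4]]
```

The far half now lies parallel to the panel (flat at about 6 mm), so the rocker is fully on. Next I'm measuring the lid angle from the depth points of the black rail.

Run:
```python
from meas import *
ux=np.array([np.cos(.222),np.sin(.222),0]);uy=np.array([-np.sin(.222),np.cos(.222),0])
d=pickle.load(open('scene.pkl','rb')); g=d['image'].max(2)
Q=[]
for v in range(130,235):
    for u in range(335,362):
        if g[v,u]<60 and d['range_z'][v,u]>0:
            p=pt(d,u,v,0)
            if p[2]>.2: Q.append((p@ux-.615,p@uy+.041,p[2]))
Q=np.array(Q); print(len(Q),np.percentile(Q,[2,50,98],axis=0).round(3).tolist())
# profile: bin x
for y0 in (-.06,0,.06):
    s=Q[abs(Q[:,1]-y0)<.02]; s=s[np.argsort(s[:,0])]; print(y0,s[::max(1,len(s)//12)][:,[0,2]].round(3).tolist())
```

```text
860 [[-0.011, -0.1, 0.251], [0.003, -0.018, 0.26], [0.014, 0.088, 0.268]]
-0.06 [[-0.012, 0.26], [-0.01, 0.258], [-0.007, 0.261], [-0.005, 0.264], [-0.004, 0.266], [0.0, 0.266], [0.002, 0.265], [0.004, 0.263], [0.006, 0.263], [0.008, 0.259], [0.01, 0.259], [0.013, 0.251], [0.015, 0.251]]
0 [[-0.011, 0.259], [-0.009, 0.257], [-0.007, 0.259], [-0.005, 0.266], [-0.003, 0.265], [0.001, 0.266], [0.003, 0.263], [0.005, 0.265], [0.006, 0.259], [0.008, 0.257], [0.01, 0.259], [0.012, 0.251], [0.014, 0.255]]
0.06 [[-0.01, 0.257], [-0.008, 0.259], [-0.006, 0.26], [-0.004, 0.263], [-0.004, 0.263], [0.002, 0.264], [0.002, 0.263], [0.004, 0.264], [0.006, 0.263], [0.008, 0.259], [0.009, 0.258], [0.011, 0.254], [0.013, 0.257]]
```

```bash
cat > lid.py <<'E'
from h import *
Y=.222; ux=np.array([np.cos(Y),np.sin(Y),0]);uy=np.array([-np.sin(Y),np.cos(Y),0]);z=np.array([0,0,1.])
def tcp(th,tilt,off):
    x=.615+.140-.195*np.cos(th)+.010*np.sin(th); h=.114+.195*np.sin(th)+.010*np.cos(th)
    n=np.sin(th)*ux+np.cos(th)*z; t=np.radians(tilt); tz=np.sin(t)*ux-np.cos(t)*z
    return ux*x+uy*-.041+z*h+n*off-tz*.017
s=sense(); p=s['tcp_pos']
W=[(.768,-24,.035)]+[(.768*(1-i/12),-24*(1-i/12),.002) for i in range(13)]
for w in W:
    q=tcp(*w); print(np.round(w,3),q.round(4),((q-p)/.03).round(2)); p=q
print('turn per 24/12 deg:',(uy*2).round(2))
E
python3 lid.py; python3 go.py .5 .1 .3 -24 0
```

```text
[  0.768 -24.      0.035] [0.6459 0.1038 0.2974] [ 5.97 -2.65  4.03]
[ 7.68e-01 -2.40e+01  2.00e-03] [0.6236 0.0987 0.2736] [-0.75 -0.17 -0.79]
[ 7.04e-01 -2.20e+01  2.00e-03] [0.6143 0.0966 0.2651] [-0.31 -0.07 -0.28]
[ 6.4e-01 -2.0e+01  2.0e-03] [0.6056 0.0947 0.2561] [-0.29 -0.07 -0.3 ]
[ 5.76e-01 -1.80e+01  2.00e-03] [0.5975 0.0928 0.2464] [-0.27 -0.06 -0.32]
[ 5.12e-01 -1.60e+01  2.00e-03] [0.59   0.0911 0.2363] [-0.25 -0.06 -0.34]
[ 4.48e-01 -1.40e+01  2.00e-03] [0.5831 0.0896 0.2258] [-0.23 -0.05 -0.35]
[ 3.84e-01 -1.20e+01  2.00e-03] [0.577  0.0882 0.2148] [-0.21 -0.05 -0.37]
[ 3.2e-01 -1.0e+01  2.0e-03] [0.5715 0.087  0.2035] [-0.18 -0.04 -0.38]
[ 2.56e-01 -8.00e+00  2.00e-03] [0.5668 0.0859 0.1918] [-0.16 -0.04 -0.39]
[ 1.92e-01 -6.00e+00  2.00e-03] [0.5627 0.085  0.1799] [-0.13 -0.03 -0.4 ]
[ 1.28e-01 -4.00e+00  2.00e-03] [0.5595 0.0843 0.1678] [-0.11 -0.02 -0.4 ]
[ 0.064 -2.     0.002] [0.557  0.0837 0.1554] [-0.08 -0.02 -0.41]
[ 0.    -0.     0.002] [0.5553 0.0833 0.143 ] [-0.06 -0.01 -0.41]
turn per 24/12 deg: [-0.44  1.95  0.  ]
t 5.5 tcp [0.4669 0.1831 0.1766] F [ 0.3  0.8 -0.6] units [ 1.33 -2.72  4.63] turn [-7.9 35.  -0. ] gap 0.0 tz units/mm [-0.0132 -0.003  -0.0305]
```

```bash
python3 -m crank '[{"dp":[0,0,1],"angular":[-0.8,3.5,0]},{"dp":[0,0,1],"angular":[-0.8,3.5,0]},{"dp":[0,0,1],"angular":[-0.8,3.5,0]},{"dp":[0,0,1],"angular":[-0.8,3.5,0]},{"dp":[0,-0.2,1],"angular":[-0.8,3.5,0]},{"dp":[0,-0.2,1],"angular":[-0.8,3.5,0]},{"dp":[1,-0.4,0],"angular":[-0.8,3.5,0]},{"dp":[1,-0.4,0],"angular":[-0.8,3.5,0]},{"dp":[1,-0.4,0],"angular":[-0.8,3.5,0]},{"dp":[1,-0.4,0],"angular":[-0.7,3.5,0]},{"dp":[1,-0.4,0],"angular":[0,0,0]},{"dp":[0.97,-0.25,0],"angular":[0,0,0]},{"dp":[0,0,-1],"angular":[0,0,0]},{"dp":[0,0,-0.9],"angular":[0,0,0]},{"dp":[0,0,0],"angular":[0,0,0]},{"dp":[0,0,0],"angular":[0,0,0]}]'
python3 lid.py | head -2; python3 go.py .5 .1 .3 -24 0
python3 - <<'E'
from h import *
d=snap('side'); d2=snap('scene')
a=np.hstack([d['image'][110:400,150:450],d2['image'][100:390,200:450]]); cv2.imwrite('pics/s3.png',cv2.resize(a,None,fx=1.4,fy=1.4))
E
```

```text
t: 7.1
tcp_pos: [0.6464, 0.1038, 0.2988]
tool_rot: [0.972, 0.109, -0.208, 0.023]
force: [0.3, 0.7, 0.3]
finger_gap: 0.0
gripper_force: 0.0
[  0.768 -24.      0.035] [0.6459 0.1038 0.2974] [-0.02  0.   -0.05]
[ 7.68e-01 -2.40e+01  2.00e-03] [0.6236 0.0987 0.2736] [-0.75 -0.17 -0.79]
t 7.1 tcp [0.6464 0.1038 0.2988] F [0.3 0.7 0.3] units [-4.66 -0.07  0.56] turn [-0.  -0.2 -0.1] gap 0.0 tz units/mm [-0.0132 -0.003  -0.0305]
```

View pics/s3.png

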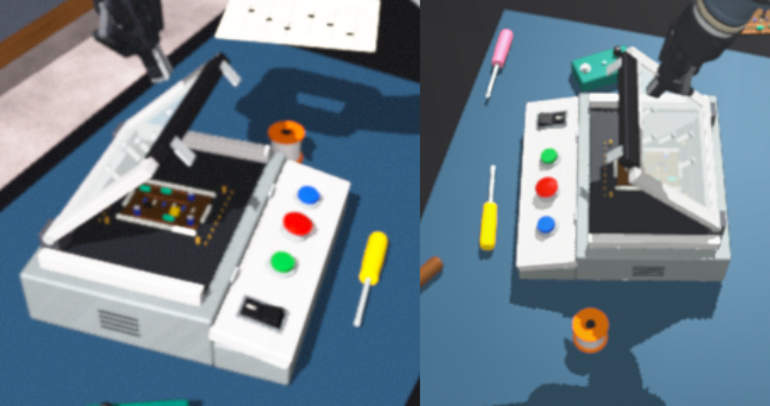

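The fingertips hang behind and above the middle of the rail: tip at (160,72) in the left panel and (655,92) in the right. I'm approaching along the rail's normal and following the arc.

```bash
python3 -m crank '[{"dp":[-0.26,-0.06,-0.28],"angular":[0,0,0]},{"dp":[-0.26,-0.06,-0.28],"angular":[0,0,0]},{"dp":[-0.25,-0.05,-0.28],"angular":[0,0,0]},{"dp":[-0.16,-0.04,-0.14],"angular":[0.2,-1,0]},{"dp":[-0.15,-0.03,-0.14],"angular":[0.2,-1,0]},{"dp":[-0.15,-0.04,-0.15],"angular":[0.2,-1,0]},{"dp":[-0.14,-0.03,-0.15],"angular":[0.2,-1,0]},{"dp":[-0.14,-0.03,-0.16],"angular":[0.2,-1,0]},{"dp":[-0.13,-0.03,-0.16],"angular":[0.2,-1,0]}]'
python3 -m crank '[{"dp":[-0.13,-0.03,-0.17],"angular":[0.2,-1,0]},{"dp":[-0.12,-0.03,-0.17],"angular":[0.2,-1,0]},{"dp":[-0.12,-0.03,-0.17],"angular":[0.2,-1,0]},{"dp":[-0.11,-0.02,-0.18],"angular":[0.2,-1,0]}]'
```

```text
t: 8.1
tcp_pos: [0.5989, 0.0931, 0.2512]
tool_rot: [0.982, 0.11, -0.15, 0.018]
force: [0.9, 1.2, 2.6]
finger_gap: -0.003
gripper_force: 1.3
t: 8.5
tcp_pos: [0.5843, 0.0898, 0.2304]
tool_rot: [0.987, 0.11, -0.116, 0.015]
force: [-0.6, -0.2, 3.1]
finger_gap: -0.0
gripper_force: 1.2
```

The force is about 3 N, so the lid is moving under the fingertips. I'm following the arc the rest of the way.

```bash
python3 -m crank '[{"dp":[-0.11,-0.03,-0.18],"angular":[0.2,-1,0]},{"dp":[-0.11,-0.02,-0.18],"angular":[0.2,-1,0]},{"dp":[-0.1,-0.02,-0.19],"angular":[0.2,-1,0]},{"dp":[-0.09,-0.02,-0.19],"angular":[0.2,-1,0]},{"dp":[-0.09,-0.02,-0.19],"angular":[0.2,-1,0]},{"dp":[-0.08,-0.02,-0.19],"angular":[0.2,-1,0]},{"dp":[-0.08,-0.02,-0.2],"angular":[0.2,-1,0]},{"dp":[-0.07,-0.02,-0.2],"angular":[0.2,-1,0]},{"dp":[-0.06,-0.01,-0.2],"angular":[0.2,-1,0]},{"dp":[-0.06,-0.01,-0.2],"angular":[0.2,-1,0]},{"dp":[-0.05,-0.01,-0.2],"angular":[0.2,-1,0]},{"dp":[-0.04,-0.01,-0.2],"angular":[0.2,-1,0]},{"dp":[-0.04,-0.01,-0.2],"angular":[0.2,-1,0]},{"dp":[-0.03,-0.01,-0.2],"angular":[0.2,-1,0]}]'
python3 lid.py | tail -2; python3 go.py .5 .1 .3 0 0
```

```text
t: 9.9
tcp_pos: [0.5547, 0.083, 0.1483]
tool_rot: [0.994, 0.11, 0.008, 0.005]
force: [0.4, 1.2, 2.5]
finger_gap: -0.005
gripper_force: 1.0
[ 0.    -0.     0.002] [0.5553 0.0833 0.143 ] [-0.06 -0.01 -0.41]
turn per 24/12 deg: [-0.44  1.95  0.  ]
t 9.9 tcp [0.5547 0.083  0.1483] F [0.4 1.2 2.5] units [-1.82  0.57  5.62] turn [0.4 1.  0. ] gap -0.01 tz units/mm [ 0.      0.     -0.0333]
```

```bash
python3 -m crank '[{"dp":[0,0,-0.1],"angular":[0,0,0]},{"dp":[0,0,-0.1],"angular":[0,0,0]},{"dp":[0,0,-0.06],"angular":[0,0,0]},{"dp":[0,0,0],"angular":[0,0,0]}]'; python3 -m crank '[{"dp":[0,0,-0.05],"angular":[0,0,0]},{"dp":[0,0,0],"angular":[0,0,0]}]'
```

```text
t: 10.3
tcp_pos: [0.5537, 0.0827, 0.141]
tool_rot: [0.994, 0.111, 0.006, 0.005]
force: [-4.3, 1.2, 15.6]
finger_gap: -0.005
gripper_force: 7.7
t: 10.5
tcp_pos: [0.5537, 0.0827, 0.1409]
tool_rot: [0.994, 0.111, 0.007, 0.005]
force: [-6.9, 1.5, 24.1]
finger_gap: -0.002
gripper_force: 12.2
```

The rail top is at 124 mm and solid at 24 N, so the lid is home. I'm lifting off, looking at it, and moving above the green button at about (0.483, 0.103, 0.079).

```bash
python3 -m crank '[{"dp":[0,0,0.3],"angular":[0,0,0]},{"dp":[0,0,0.7],"angular":[0,0,0]},{"dp":[-0.3,0,0.7],"angular":[0.5,-2.5,0]},{"dp":[-0.9,0.2,0],"angular":[0.5,-2.5,0]},{"dp":[-0.9,0.2,0],"angular":[0.5,-2.5,0]},{"dp":[-0.6,0.2,0],"angular":[0.5,-2.5,0]},{"dp":[0,0,0],"angular":[0,0,0]},{"dp":[0,0,0],"angular":[0,0,0]}]'
python3 go.py .4832 .1029 .0787 12 10
python3 - <<'E'
from meas import *
d=snap('wrist'); pickle.dump(d,open('w3.pkl','wb')); cv2.imwrite('pics/w3.png',d['image'])
s=snap('side')
E
```

```text
t: 11.3
tcp_pos: [0.4733, 0.1004, 0.1884]
tool_rot: [0.989, 0.11, 0.095, -0.003]
force: [0.3, -0.3, 0.5]
finger_gap: -0.001
gripper_force: 0.0
t 11.3 tcp [0.4733 0.1004 0.1884] F [ 0.3 -0.3  0.5] units [ 0.15  0.04 -2.78] turn [ 1.1 -0.9  0.2] gap -0.0 tz units/mm [ 0.0068  0.0015 -0.0326]
```

View pics/w3.png

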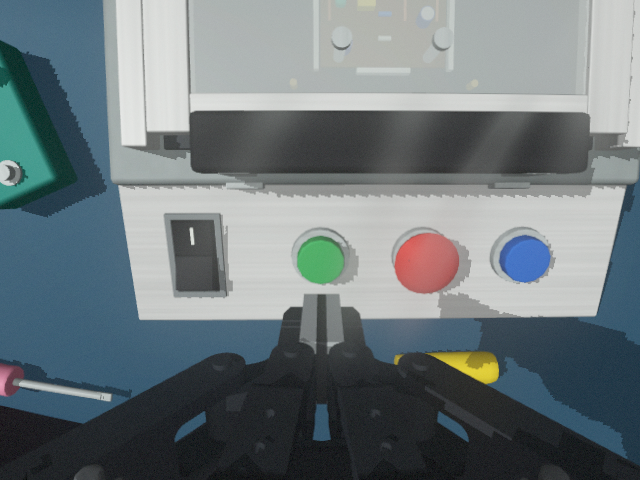

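The lid is shut (rail at v 110–172) and the rocker's far half is down. Green is at (320,260), directly ahead of the fingertips at (321,300), with red clear to the right at (427,263).

```bash
python3 - <<'E'
from meas import *
d=pickle.load(open('w3.pkl','rb'))
print('green',pt(d,320,260).round(4),'rail z',[pt(d,u,140).round(4)[2] for u in (230,390,550)])
E
python3 -m crank '[{"dp":[0.05,0.02,-0.6],"angular":[0.4,-0.3,0]},{"dp":[0.05,0.02,-0.8],"angular":[0.4,-0.3,0]},{"dp":[0.05,0,-0.8],"angular":[0.3,-0.3,0.2]},{"dp":[0,0,-0.58],"angular":[0,0,0]},{"dp":[0,0,0],"angular":[0,0,0]},{"dp":[0,0,0],"angular":[0,0,0]}]'
python3 go.py .4832 .1029 .0787 12 0
```

```text
green [0.4852 0.1028 0.0778] rail z [np.float64(0.1233), np.float64(0.1232), np.float64(0.1233)]
t: 12.0
tcp_pos: [0.4779, 0.1015, 0.1041]
tool_rot: [0.988, 0.11, 0.103, -0.012]
force: [0.5, 0.2, 0.8]
finger_gap: -0.0
gripper_force: 0.0
t 12.0 tcp [0.4779 0.1015 0.1041] F [0.5 0.2 0.8] units [ 0.06  0.02 -0.29] turn [-0.  -0.1 -0. ] gap -0.0 tz units/mm [ 0.0068  0.0015 -0.0326]
```

```bash
python3 -m crank '[{"dp":[0.03,0.01,-0.1],"angular":[0,0,0]},{"dp":[0.03,0.01,-0.1],"angular":[0,0,0]},{"dp":[0.02,0,-0.1],"angular":[0,0,0]},{"dp":[0.02,0,-0.08],"angular":[0,0,0]},{"dp":[0.01,0,-0.07],"angular":[0,0,0]},{"dp":[0.01,0,-0.04],"angular":[0,0,0]},{"dp":[0,0,0],"angular":[0,0,0]}]'; python3 -m crank '[{"dp":[0.01,0,-0.05],"angular":[0,0,0]},{"dp":[0,0,0],"angular":[0,0,0]}]'
```

```text
t: 12.7
tcp_pos: [0.4807, 0.1025, 0.0899]
tool_rot: [0.988, 0.11, 0.104, -0.012]
force: [0.4, 2.7, 5.5]
finger_gap: 0.002
gripper_force: 2.2
t: 12.9
tcp_pos: [0.4808, 0.1025, 0.0892]
tool_rot: [0.988, 0.11, 0.104, -0.012]
force: [-1.0, 1.7, 12.6]
finger_gap: 0.002
gripper_force: 6.1
```

```bash
python3 -m crank '[{"dp":[0,0,-0.04],"angular":[0,0,0]},{"dp":[0,0,0],"angular":[0,0,0]}]'; python3 -m crank '[{"dp":[0,0,0.2],"angular":[0,0,0]},{"dp":[-0.1,0,0.6],"angular":[0,0,0]},{"dp":[-0.1,0,0.9],"angular":[0,0,0]},{"dp":[0,0,1],"angular":[0,0,0]},{"dp":[0,0,1],"angular":[0,0,0]},{"dp":[0,0,0.5],"angular":[0,0,0]},{"dp":[0,0,0],"angular":[0,0,0]},{"dp":[0,0,0],"angular":[0,0,0]},{"dp":[0,0,0],"angular":[0,0,0]}]'
python3 - <<'E'
from meas import *
d=snap('wrist'); cv2.imwrite('pics/w4.png',d['image'])
c,a=blob(d['image'],*C['green'],(200,150,450,320)); print('green',c,a,pt(d,*c).round(4)); print(sense()['force'])
E
```

```text
t: 13.1
tcp_pos: [0.4808, 0.1025, 0.089]
tool_rot: [0.988, 0.11, 0.105, -0.012]
force: [-4.7, 0.8, 22.6]
finger_gap: 0.0
gripper_force: 11.5
t: 14.0
tcp_pos: [0.4732, 0.1022, 0.2115]
tool_rot: [0.989, 0.11, 0.101, -0.012]
force: [-0.0, 0.4, -0.2]
finger_gap: -0.003
gripper_force: 0.0
green [324.94139194 257.95238095] 1365 [0.4851 0.1033 0.0779]
[-0.05579519  0.38611372  0.28249101]
```

View pics/w4.png

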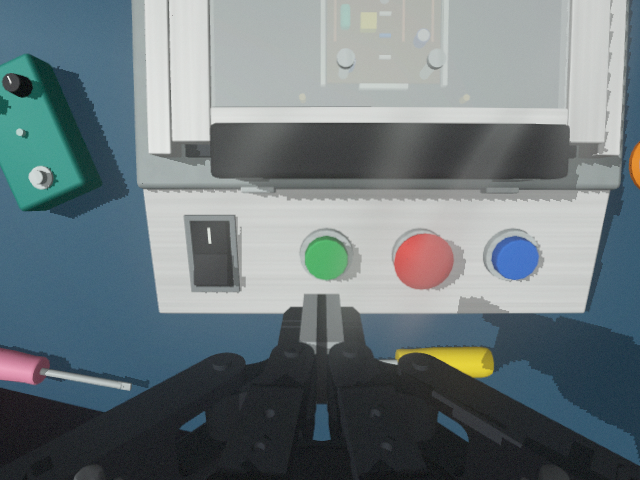

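The picture shows the rocker on at (211,252), the lid shut, green back out at (325,258) with its top at 78 mm, and the hand clear. I'm handing in.

```bash
python3 -c "
from station import order; print(order.sign_off())"
```

```text
the job is handed in; nothing more can be done
None
```

The job is handed in at about 14 s: the tester was switched on with the lid open, the lid was pushed fully home, and the green start button was pressed all the way in and came back out, with the hand clear.

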